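# Refit the crank on the tablet grinder

### The job

Put the crank with the green knob back on the tablet grinder: turn it so that its knob lies over the grinder's green tab and its cross-shaped hole matches the splined shaft, then lower it until the hub sits fully down and flat on the grinder's top, and let go. Leave the orange-knobbed crank, which belongs to another machine, where it lies.

Things in the scene. Friction and masses are not known exactly. Their poses are not given: they have to be found in the camera images.
- crank: Loose aluminium crank with green knob, about 200 g, flat on the worktop. Origin: centre of the underside of its square hub, z up. Hub 50 x 50 x 34 mm high, pierced by a cross-shaped through hole (slots along x and y, 16 mm wide, 38 mm long). A flat arm, 24 mm wide, 12 mm high, runs from the hub along -x to 111 mm. Grip the hub from above across its y faces; the shaft rises between the fingers.
- crank_knob (a point): Centre of the top of the crank's upright green knob (26 mm across): 92 mm from the hub's centre along the crank's -x, 45 mm above its underside. It belongs over the green tab; the shaft also lets the crank on a quarter or half turn off, which is wrong. The right fit has the crank's x axis along the grinder's, with some 5 mm and 20 degrees of play.
- grinder: Fixed round white grinder, 88 mm wide (foot 112), flat top at z 90 mm. Origin: underside centre, on the shaft's axis, z up. Dark fixed shaft on the top: four ribs along +-x and +-y, 6 mm wide, to 13 mm from the axis, 23 mm tall; its tapered nose ends 38 mm above the top. Green tab along -x, 26 mm wide, to 96 mm from the axis, 13 mm below the top. The seated hub's underside rests on the top.
- spare_crank: A loose crank of the same size and shape, but with an orange knob and a small round hole, which does not fit. Lies flat on the worktop, on the other side of the grinder from the green-knobbed one; origin and axes as there. To be left alone. (A monitor, 360 mm high, stands to the left, behind a line from x 0.51, y 0.16 to x 0.68, y 0.64 m: swing the arm past in front of it.)
Things that resemble listed ones, but are neither listed nor needed, are in the scene too. Leave any blue look-alike of the grinder alone.

How it is judged:
By the outcome, as a careful person would: the job done as asked, in the order asked, and still so for the second after the job is handed in, with the robot touching nothing.
It also fails if it takes over 42 s, if anything falls off the work surface, if the arm or the gripper's body presses on something with over 40 N, if the wrist force passes 120 N, or if a joint passes its speed limit or range.

### The arm

A 7-joint arm with a two-finger parallel gripper is mounted at the origin on a cart in front of the work surface, level with it; the furniture and walls round the work are solid. World frame = base frame: x ahead of the robot, y to its left, z up, the work surface at z = 0. Lengths are in m, angles in rad, forces in N, time in s.
With the tool pointing down it reaches from about 0.425 to 0.925 m from the base axis. Payload 6.8 kg.
Tool frame: the origin (TCP) lies at the very end of the fingers, on their centre line; the grasp point (between the pads) lies bot.tcp_to_grasp behind it (bot.tcp_to_grasp is the distance from the TCP to the grasp point, in m); z points along the fingers, y is the line along which they close (so a half turn about z gives the same grasp; the last joint's range is limited). The gripper opens to 85 mm and grips with 20 to 120 N. Pads are 22 mm wide; open, the fingers measure 114 mm over their backs; the gripper's body (76 mm by 85 mm) begins 54 mm behind the grasp point. The pads swing forward as they close: fully open they stand 13 mm farther back than shut.
Start: joints at [-1.429, 0.477, 0.022, 1.555, -0.011, 1.109, -0.083], TCP at [0.167, 0.654, 0.231] pointing down, gripper open.
Joint ranges: [-2.96, 2.96], [-0.34, 2.1], [-1.41, 1.46], [0.24, 2.44], [-1.37, 4.51], [0.17, 1.92], [-2.96, 2.96]. Speed limits (rad/s): [2.39, 2.39, 3.14, 3.14, 3.14, 3.14, 3.14].

### API

Orientations are given as a unit quaternion [w, x, y, z].
In Python, from station import bot gives the robot as it stands.
- The arm moves only by the tool servo_tool, never from a script. Its argument "motion" is a list that holds one entry, the list of rows, each a list of 7 numbers: the shift along the tool's x, y, z in m, then the turn, a rotation vector about the tool's x, y, z in units of 5 degrees (1.0 is 5 degrees), then the opening, from 0 (shut) to 1 (fully open). A call has 1 to 20 rows; each row is the pose to reach, as a shift and turn from the pose commanded when the call began, along the tool's axes at that moment; what a row does not reach only later rows make up. A row lasts 1/12 s, in which the tool goes at most 41.7 mm and 7.16 degrees, less where a joint would pass 70% of its speed; a pose out of reach is approached as far as the arm can. A call with a gripper value outside its range is refused whole. The fingers move at their own pace and stop on an object; "grip_force" is the grip in N (left out, the last holds). Time passes only in rows, so rows that repeat a pose let the fingers close. It gives the time, the measured TCP pose, the force, the opening and the grip force at its end, in the units of the state.
- bot.get_obs(): the state, without advancing time (a new reading comes with each control period).
- bot.read_camera(name): name is "scene" or "top"; returns a dict with "img" (420x560x3 uint8, red, green, blue), "K" (3x3 intrinsics, pixels), "k1" (the pictures are not rectified: a ray, as slopes to the right and down, at radius r is drawn at 1 + k1 r^2 times it, then the intrinsics apply), "pose" (4x4, takes a point from camera to world coordinates). Camera axes: x right, y down, z forward; pixel columns grow to the right and rows downward; lengths in m; the calibration is good to about 2 mm. A picture is of the moment at which its call begins. There is no depth.
- bot.hand_in(): hands the job in; it is judged then, once.
The state is a dict: "t": time; "q": joint angles; "joint_vel": joint speeds; "joint_torque": joint torques, N m; "eef_pos": TCP position; "tool_rot": TCP orientation; "contact_force": force on the tool from outside, world axes, zero at the start; "torque": the same for the moment, N m; "gripper_width": opening from 0.0 (shut) to 1.0 (fully open); "grasp_force": force on a finger pad.
Only numpy, scipy, OpenCV 4.12 (cv2) and the standard library are available. Lean on these libraries where they do the work, as an engineer would, in place of code of your own. Each camera call takes 0.05 s, during which the arm holds its last target. There are 200 camera calls.

## Working session

There is one attempt and no reset: what is moved stays moved. The work goes in short steps, Python scripts to look and compute and a tool call to move; the robot and the scene stay as the last step left them, time stands still between calls to the robot, and variables do not carry over. Pictures are saved under pics/ and viewed, at most 10 in all, crops included, and the job is handed in when it is done.

Besides the shell and the picture viewer there is one more tool, called after "Request:" as name([rows], argument=value, ...), one row to a line, values as JSON. servo_tool: Moves the arm, as the interface text tells. Its arguments: {"type":"object","properties":{"motion":{"type":"array"},"grip_force":{"type":"number"}},"required":["motion"]}

```bash
mkdir -p pics; ls; python3 - <<'E'
from station import bot
import cv2
o=bot.get_obs(); print({k:(v if not hasattr(v,'round') else v) for k,v in o.items()}); print(bot.tcp_to_grasp)
for n in("scene","top"):
    c=bot.read_camera(n); cv2.imwrite(f'pics/{n}0.png',c['img'][:,:,::-1]); print(n,c['K'],c['k1'],c['pose'])
E
```

```text
pics
{'t': 0.0, 'q': array([-1.42913908,  0.47777339,  0.02233757,  1.55642633, -0.01152478,
        1.10929106, -0.083088  ]), 'joint_vel': array([0.00053703, 0.00106067, 0.00222066, 0.00047266, 0.00090258,
       0.0008206 , 0.00100146]), 'joint_torque': array([-3.07501878e-04, -5.96437633e+01,  1.60755102e+00, -2.81199092e+01,
        1.24006905e-02,  9.21606144e-03,  3.10900668e-05]), 'eef_pos': array([0.16670119, 0.65349736, 0.23035418]), 'tool_rot': array([-5.68142494e-05,  1.24541989e-01,  9.92213943e-01, -8.83353260e-04]), 'contact_force': array([-0.20310617, -0.49405035, -0.79156072]), 'torque': array([-0.01145706,  0.03229931,  0.03009001]), 'grasp_force': 0.0, 'gripper_width': 1.002722929126335}
0.0187
scene [[471.07956279   0.         272.92899526]
 [  0.         471.07956279 205.91732845]
 [  0.           0.           1.        ]] -0.028981930625599953 [[ 6.18217572e-01 -5.81757427e-01  5.28550215e-01 -1.04672830e-01]
 [-7.86006511e-01 -4.58332839e-01  4.14879227e-01 -5.70799059e-01]
 [ 8.92848625e-04 -6.71929539e-01 -7.40614540e-01  7.71496494e-01]
 [ 0.00000000e+00  0.00000000e+00  0.00000000e+00  1.00000000e+00]]
top [[495.98271457   0.         274.39451276]
 [  0.         495.98271457 210.50508941]
 [  0.           0.           1.        ]] -0.14353643377983372 [[ 0.02571154 -0.99514071  0.09504679  0.33696498]
 [-0.99965529 -0.02508941  0.00773493 -0.18848799]
 [-0.00531267 -0.0952129  -0.99544276  0.91145122]
 [ 0.          0.          0.          1.        ]]
```

View pics/scene0.png

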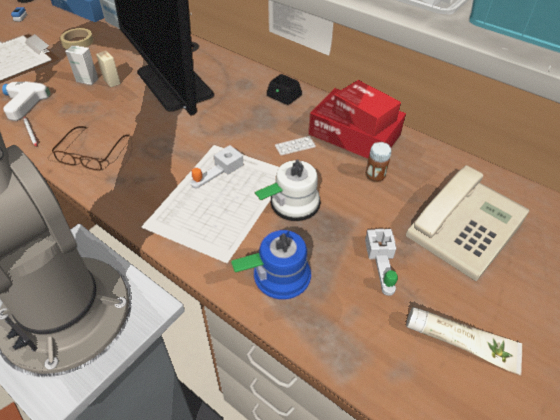

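View pics/top0.png

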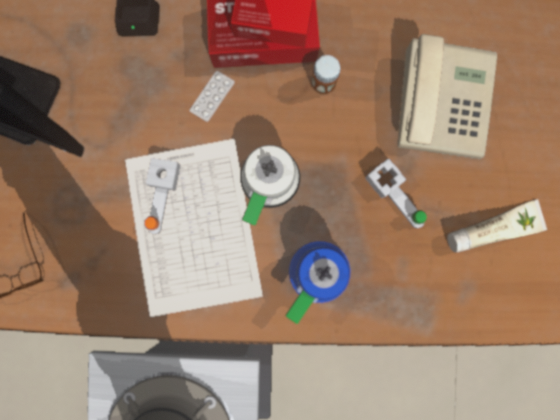

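Scene and top both show two green tabs (white grinder, top image (268,170); blue look-alike (323,272), to be left alone). They also show two cranks: orange knob (151,223) with a round hole, and green knob (420,217) with a cross-hole hub at (387,178). The green-knobbed one with the cross hole, and the white grinder, fit the description. Next I'll measure and confirm them in one crop.

```bash
cat > h.py <<'E'
import numpy as np, cv2
from station import bot
def dist(c): return np.array([c['k1'],0,0,0,0.])
def ray(c,uv):
    p=cv2.undistortPoints(np.array([[uv]],float),c['K'],dist(c))[0,0]
    return c['pose'][:3,3], c['pose'][:3,:3]@np.array([p[0],p[1],1])
def onz(c,uv,z):
    o,d=ray(c,uv); return (o+d*(z-o[2])/d[2])
def proj(c,P):
    P=np.atleast_2d(np.array(P,float)); T=np.linalg.inv(c['pose'])
    q=P@T[:3,:3].T+T[:3,3]
    return cv2.projectPoints(q,np.zeros(3),np.zeros(3),c['K'],dist(c))[0][:,0]
def tri(c1,u1,c2,u2):
    A=np.zeros((3,3));b=np.zeros(3)
    for c,u in((c1,u1),(c2,u2)):
        o,d=ray(c,u);d=d/np.linalg.norm(d);M=np.eye(3)-np.outer(d,d);A+=M;b+=M@o
    return np.linalg.solve(A,b)
def blobs(m,amin=30):
    n,l,s,ce=cv2.connectedComponentsWithStats(m.astype('uint8')); 
    return [(s[i,4],ce[i].round(1),s[i,:4]) for i in range(1,n) if s[i,4]>=amin],l
def hsv(c): return cv2.cvtColor(c['img'],cv2.COLOR_RGB2HSV)
E
python3 - <<'E'
from h import *
for n in("top","scene"):
    c=bot.read_camera(n);h=hsv(c)
    g=(h[...,0]>45)&(h[...,0]<80)&(h[...,1]>120)&(h[...,2]>50)
    for a,ce,s in blobs(g)[0]: print(n,'green',a,ce,s,onz(c,ce,.045).round(4),onz(c,ce,.077).round(4))
    w=(h[...,1]<40)&(h[...,2]>150)
    for a,ce,s in blobs(w,150)[0]: print(n,'white',a,ce,s)
    if n=='top':
        A=c['img'][140:240,230:290];B=c['img'][150:240,350:440]
        A=cv2.resize(A,None,fx=5.5,fy=5.5,interpolation=2);B=cv2.resize(B,None,fx=5,fy=5,interpolation=2)
        out=np.zeros((550,790,3),'uint8');out[:A.shape[0],:A.shape[1]]=A;out[:450,335:785]=B
        cv2.imwrite('pics/crop1.png',out[:,:,::-1])
E
```

```text
top green 346 [254.  208.4] [244 194  21  30] [ 0.4225 -0.1458  0.045 ] [ 0.4193 -0.1474  0.077 ]
top green 101 [420.  216.4] [415 211  11  12] [ 0.4157 -0.4401  0.045 ] [ 0.4128 -0.4308  0.077 ]
top green 394 [299.6 306.8] [287 291  27  32] [ 0.2533 -0.2297  0.045 ] [ 0.2564 -0.2282  0.077 ]
top white 476 [327.6  67. ] [316  55  24  25]
top white 1033 [211.6  95.7] [190  72  44  49]
top white 318 [424.3 126.1] [415 112  19  30]
top white 17715 [192.9 228.2] [125 139 137 178]
top white 2041 [272.  174.8] [245 146  53  59]
top white 814 [392.7 187.4] [369 159  54  69]
top white 1327 [505.5 227.6] [455 200  91  52]
top white 293 [325.  275.7] [310 260  28  27]
top white 9717 [ 57.1 375.6] [  0 331 158  89]
top white 21162 [415.  382.9] [260 345 300  75]
top white 3038 [229.1 383.5] [179 358  80  62]
scene green 206 [268.4 191. ] [256 184  26  15] [ 0.4417 -0.1295  0.045 ] [ 0.4177 -0.1489  0.077 ]
scene green 333 [246.7 262.3] [232 253  31  19] [ 0.2709 -0.2136  0.045 ] [ 0.2543 -0.2293  0.077 ]
scene green 152 [390.2 278. ] [384 271  13  15] [ 0.4066 -0.443   0.045 ] [ 0.3841 -0.4486 
[... 263 characters left out ...]
 [371 142  20  20]
scene white 10513 [229.  201.2] [142 145 177 118]
scene white 801 [ 29.4 177.6] [ 11 155  38  51]
scene white 1302 [445.1 202.9] [416 173  63  61]
scene white 630 [ 12.4 196.3] [  0 174  31  41]
scene white 218 [494.3 212.1] [477 201  35  23]
scene white 643 [456.  241.2] [426 209  75  65]
scene white 12884 [126.2 348.9] [  0 225 248 195]
scene white 944 [382.3 253. ] [367 229  29  66]
scene white 216 [282.8 249.5] [270 238  26  19]
scene white 1042 [ 95.9 325.2] [ 56 278  70  75]
scene white 2440 [280.  372.3] [205 307 151 113]
scene white 2180 [469.4 339.5] [407 308 115  66]
scene white 1011 [ 30.9 353.6] [  0 326  87  45]
scene white 2803 [257.7 389.9] [211 336 108  84]
```

View pics/crop1.png

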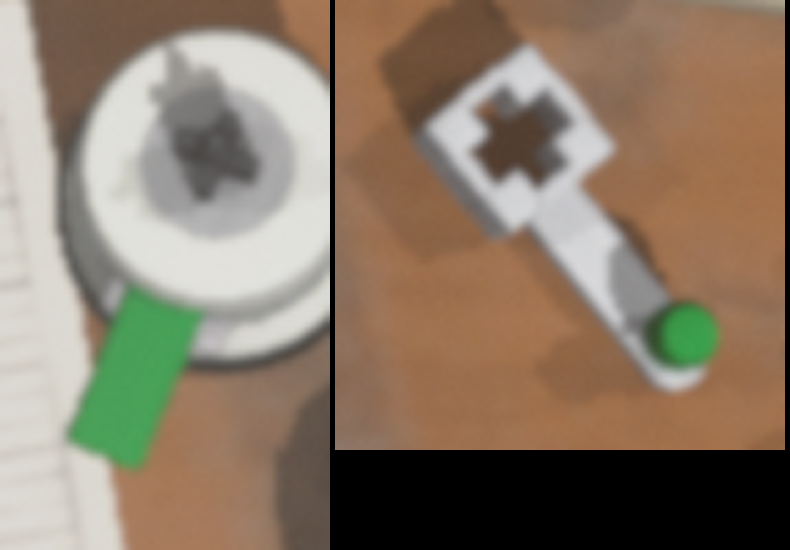

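The crop confirms it: the cross hole is at about (387,178), the hub's arm leads to the green knob at (420,216), and the white grinder has its shaft at about (269,170) with its tab toward (250,220). I'll refine the poses now.

```bash
python3 - <<'E'
from h import *
c=bot.read_camera("top");s=bot.read_camera("scene")
def gm(c):
    h=hsv(c); return ((h[...,0]>45)&(h[...,0]<80)&(h[...,1]>120)&(h[...,2]>50)).astype('uint8')
for n,cc,box in(("top",c,(240,190,270,230)),("scene",s,(250,180,285,202))):
    m=gm(cc)*0; x0,y0,x1,y1=box; m[y0:y1,x0:x1]=gm(cc)[y0:y1,x0:x1]
    ys,xs=np.nonzero(m); W=np.array([onz(cc,(x,y),.077)[:2] for x,y in zip(xs,ys)])
    r=cv2.minAreaRect((W*1000).astype('float32')); print(n,'tab rect mm',r)
    P=W.mean(0);print(P)
# grey/white disc in top
for n,cc,p0 in(("top",c,(269,169)),("scene",s,(298,181))):
    I=cv2.cvtColor(cc['img'],cv2.COLOR_RGB2GRAY); print(n); x,y=p0
    print(I[y-26:y+30:2,x-34:x+36:2])
# hub
h=hsv(c);w=((h[...,1]<45)&(h[...,2]>165)).astype('uint8');m=w*0;m[155:202,362:412]=w[155:202,362:412]
ys,xs=np.nonzero(m);pts=np.array([onz(c,(x,y),.034)[:2]*1000 for x,y in zip(xs,ys)],'float32')
print('hub',cv2.minAreaRect(pts))
print('hub hole',onz(c,(387.2,178),.034),'knob',onz(c,(420,216.4),.043),tri(c,(420,216.4),s,(390.2,278)))
I=cv2.cvtColor(c['img'],cv2.COLOR_RGB2GRAY);print(I[155:202,364:412:1][::2,::2])
E
```

```text
top tab rect mm ((419.27142333984375, -147.63287353515625), (21.755739212036133, 48.47714614868164), 70.01688385009766)
[ 0.41934498 -0.14736821]
scene tab rect mm ((417.68548583984375, -149.14663696289062), (24.521392822265625, 50.07502746582031), 69.35340881347656)
[ 0.41762345 -0.14896545]
top
[[148  96  94  94  92  92  92  92  92  92  93  92  92  92  92  92  91  93
   91  91  90  89  90 106 126 126 126 127 127 127 126 126 126 126 126]
 [174 101  94  92  94  91  91  92  92  91  92  91  91  98 110 124 133 138
  134 127 110  97  92 101 122 125 125 126 124 126 126 125 125 125 124]
 [192 103  93  94  92  92  91  91  92  92  92 103 124 155 195 207 213 214
  213 210 198 175 139 106 108 120 124 124 123 123 124 123 123 124 122]
 [196 105  94  93  92  93  92  92  93  96 127 178 190 162 195 220 222 221
  222 222 221 219 212 183 136 108 118 123 124 122 123 122 123 122 123]
 [207 128  95  95  94  93  94  93 100 145 201 219 208 154 163 202 206 215
  221 222 222 222 222 220 207 153 115 122 124 125 125 124 124 124 123]
 [214 144  95  95  95  94  94  99 147 209 221 221 206 154 152 165 156 178
  2
[... 9287 characters left out ...]
08 109 109 109 108 105 129 178 205 210 210 209 198 204 203 200 193
  160 123 118 118 119 118]
 [109 109 111 110 111 110 105 105 135 190 210 212 212 201 200 198 199 199
  190 157 117 115 118 119]
 [109 109 110 109 109 109 108 106 109 143 198 210 195 194 200 199 198 200
  200 188 135  99 105 117]
 [108 108 107 108 108 108 109 108 107 113 154 168 131 172 199 200 199 201
  205 209 188 122  84 104]
 [107 108 106 108 107 108 107 108 111 119 119 111 102 122 182 200 203 210
  212 215 212 176 103  86]
 [112 108 108 108 109 110 111 113 120 123 117 109 106 106 143 199 212 214
  213 213 205 164 121  86]
 [122 115 110 114 119 122 123 123 123 124 124 118 111 110 115 161 208 214
  213 213 187 146 138 113]]
```

The crank is at about (0.485, -0.383) with yaw about 40°, and the grinder at about (0.486, -0.172) with yaw about -20°. I'll start the swing in front of the monitor.

Request:
servo_tool([
  [[-0.133,-0.228,0,0,0,3.3,1],[-0.133,-0.228,0,0,0,3.3,1],[-0.133,-0.228,0,0,0,3.3,1],[-0.133,-0.228,0,0,0,3.3,1],[-0.133,-0.228,0,0,0,3.3,1],[-0.133,-0.228,0,0,0,3.3,1],[-0.133,-0.228,0,0,0,3.3,1]],
])

```text
t: 0.88
eef_pos: [0.2412, 0.3942, 0.231]
tool_rot: [0.0, 0.268, 0.963, -0.001]
contact_force: [0.3, -0.6, 0.2]
gripper_width: 1.0
grasp_force: 0.0
```

```bash
cat >> h.py <<'E'
from scipy.spatial.transform import Rotation as R
def go(p,yaw_y):
    """shift and turn (units 5deg) to a downward tool at p with tool-y at yaw_y deg"""
    o=bot.get_obs();w=o['tool_rot'];A=R.from_quat([w[1],w[2],w[3],w[0]])
    a=np.radians(yaw_y);y=np.array([np.cos(a),np.sin(a),0]);z=np.array([0,0,-1.]);x=np.cross(y,z)
    B=R.from_matrix(np.stack([x,y,z],1))
    return A.inv().apply(np.array(p)-o['eef_pos']).round(4),(np.degrees((A.inv()*B).as_rotvec())/5).round(2)
def st():
    o=bot.get_obs();w=o['tool_rot'];y=R.from_quat([w[1],w[2],w[3],w[0]]).as_matrix()[:,1]
    print('t',o['t'],'p',o['eef_pos'].round(4),'yawy',np.degrees(np.arctan2(y[1],y[0])).round(2),'tilt',y[2].round(3),'q',o['q'].round(2),'F',o['contact_force'].round(1),'w',round(o['gripper_width'],3),'g',o['grasp_force'])
E
python3 - <<'E'
from h import *
st(); print(go([.40,.20,.231],26.6),go([.44,.02,.231],2.6),go([.4847,-.3833,.12],-50.5))
c=bot.read_camera('top');h=hsv(c)
# refine hub centre: rect of hub-only dark+white region using corners on z=.034
for uv in [(388.2,159.3),(406,179.5),(386,198),(368.3,177)]: print(onz(c,uv,.034).round(4))
print('disc',onz(c,(269.5,169.4),.09).round(4))
E
```

```text
t 0.8833 p [0.2412 0.3942 0.231 ] yawy 58.89 tilt -0.003 q [-1.28  0.12  0.14  2.05 -0.02  0.97 -0.11] F [ 0.3 -0.6  0.2] w 1.0 g 0.0
(array([-0.2363, -0.0842,  0.0005]), array([-0.02,  0.02,  6.46])) (array([-0.3635, -0.2176,  0.001 ]), array([-0.02,  0.03, 11.26])) (array([-0.6101, -0.5395,  0.1131]), array([-1.000e-02,  4.000e-02,  2.188e+01]))
[ 0.519  -0.3852  0.034 ]
[ 0.4829 -0.4177  0.034 ]
[ 0.4483 -0.3811  0.034 ]
[ 0.4855 -0.3489  0.034 ]
disc [ 0.4845 -0.1721  0.09  ]
```

Request:
servo_tool([
  [[-0.236,-0.084,0,0,0,6.4,1],[-0.236,-0.084,0,0,0,6.4,1],[-0.236,-0.084,0,0,0,6.4,1],[-0.236,-0.084,0,0,0,6.4,1],[-0.236,-0.084,0,0,0,6.4,1],[-0.236,-0.084,0,0,0,6.4,1],[-0.364,-0.218,0,0,0,11.3,1],[-0.364,-0.218,0,0,0,11.3,1],[-0.364,-0.218,0,0,0,11.3,1],[-0.364,-0.218,0,0,0,11.3,1],[-0.364,-0.218,0,0,0,11.3,1],[-0.364,-0.218,0,0,0,11.3,1]],
])

```text
t: 1.93
eef_pos: [0.4416, 0.0223, 0.2318]
tool_rot: [0.001, 0.693, 0.721, 0.0]
contact_force: [0.3, -0.4, 0.3]
gripper_width: 1.002
grasp_force: 0.0
```

```bash
python3 - <<'E'
from h import *
st(); print(go([.4842,-.3833,.16],-49))
E
```

```text
t 1.9333 p [0.4416 0.0223 0.2318] yawy 2.27 tilt 0.002 q [-0.76  0.08  0.61  2.12 -0.05  0.96 -0.08] F [ 0.3 -0.4  0.3] w 1.002 g 0.0
(array([-0.4069,  0.0265,  0.0722]), array([ 0.02,  0.  , 10.25]))
```

Request:
servo_tool([
  [[-0.407,0.027,0.072,0,0,10.25,1],[-0.407,0.027,0.072,0,0,10.25,1],[-0.407,0.027,0.072,0,0,10.25,1],[-0.407,0.027,0.072,0,0,10.25,1],[-0.407,0.027,0.072,0,0,10.25,1],[-0.407,0.027,0.072,0,0,10.25,1],[-0.407,0.027,0.072,0,0,10.25,1],[-0.407,0.027,0.072,0,0,10.25,1],[-0.407,0.027,0.072,0,0,10.25,1],[-0.407,0.027,0.072,0,0,10.25,1],[-0.407,0.027,0.072,0,0,10.25,1],[-0.407,0.027,0.072,0,0,10.25,1],[-0.407,0.027,0.072,0,0,10.25,1]],
])

```text
t: 3.02
eef_pos: [0.4873, -0.3774, 0.1586]
tool_rot: [-0.001, 0.935, 0.354, -0.0]
contact_force: [-0.1, -0.3, 0.0]
gripper_width: 1.0
grasp_force: 0.0
```

```bash
python3 - <<'E'
from h import *
st(); print(go([.4842,-.3833,.006],-49))
E
```

```text
t 3.0167 p [ 0.4873 -0.3774  0.1586] yawy -48.48 tilt -0.001 q [ 0.01  0.57  0.78  1.81 -0.48  0.96  0.14] F [-0.1 -0.3  0. ] w 1.0 g 0.0
(array([-0.0064,  0.0026,  0.1526]), array([-0.01, -0.  ,  0.1 ]))
```

Request:
servo_tool([
  [[0,0,0,0,0,0,1],[0,0,0,0,0,0,1],[0,0,0,0,0,0,1]],
])

```text
t: 3.27
eef_pos: [0.4873, -0.377, 0.1595]
tool_rot: [-0.0, 0.935, 0.355, 0.0]
contact_force: [1.1, -0.4, -0.5]
gripper_width: 1.003
grasp_force: 0.0
```

```bash
python3 - <<'E'
from h import *
st(); print(go([.4842,-.3833,.006],-49))
c=bot.read_camera('scene');cv2.imwrite('pics/s1.png',cv2.resize(c['img'][130:330,280:500],None,fx=2.5,fy=2.5)[:,:,::-1])
E
```

```text
t 3.2667 p [ 0.4873 -0.377   0.1595] yawy -48.42 tilt -0.0 q [ 0.    0.57  0.78  1.81 -0.48  0.96  0.14] F [ 1.1 -0.4 -0.5] w 1.003 g 0.0
(array([-0.0067,  0.0027,  0.1535]), array([-0.  , -0.01,  0.12]))
```

View pics/s1.png

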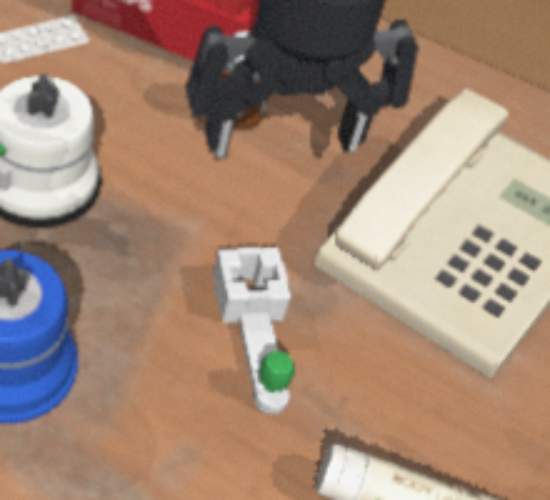

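```bash
python3 - <<'E'
from h import *
c=bot.read_camera('scene');t=bot.read_camera('top')
for z in (0,.02,.04): print(z,onz(c,(408,236),z).round(3),'|',onz(t,(401,152),z).round(3),onz(t,(484,157),z).round(3))
P=np.array([.484,-.3833]);y=np.array([.656,-.755]);x=np.array([.755,.656])
for w in(.057,.047): print([(P+y*w+x*s).round(3) for s in(-.011,.011)], proj(t,[np.r_[P+y*w+x*s,.02] for s in(-.011,.011)]).round(0).tolist())
I=t['img'][135:200,370:460];cv2.imwrite('pics/t2.png',cv2.resize(I,None,fx=8,fy=8,interpolation=2)[:,:,::-1])
E
```

```text
0 [ 0.554 -0.414  0.   ] | [ 0.541 -0.417  0.   ] [ 0.537 -0.58   0.   ]
0.02 [ 0.537 -0.418  0.02 ] | [ 0.536 -0.412  0.02 ] [ 0.533 -0.572  0.02 ]
0.04 [ 0.52  -0.422  0.04 ] | [ 0.532 -0.407  0.04 ] [ 0.528 -0.563  0.04 ]
[array([ 0.513, -0.434]), array([ 0.53 , -0.419])] [[412.0, 165.0], [405.0, 156.0]]
[array([ 0.507, -0.426]), array([ 0.523, -0.412])] [[408.0, 168.0], [401.0, 159.0]]
```

View pics/t2.png

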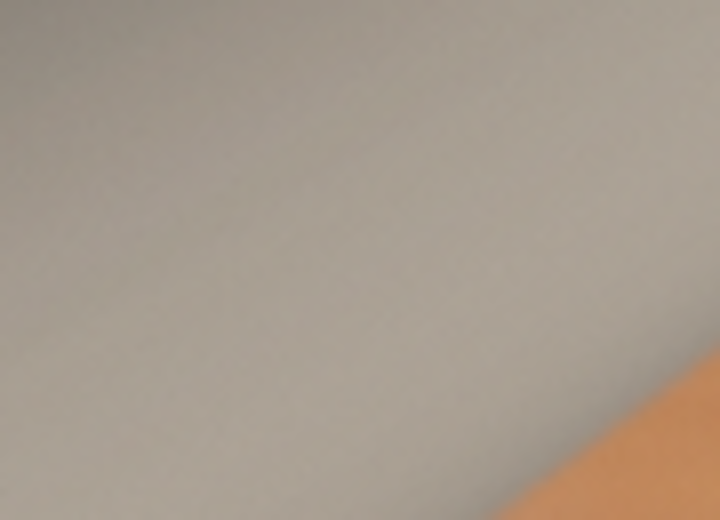

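The phone's edge is at x≈0.534, close to the right finger when it is fully open. The last crop shows only the gripper blocking the top view. I'll narrow the opening to 0.73, offset slightly toward the arm, and descend in stages.

```bash
python3 - <<'E'
from h import *
print(go([.4812,-.3859,.06],-49),go([.4812,-.3859,.002],-49))
E
```

```text
(array([-0.0096,  0.0022,  0.0995]), array([ 0.  , -0.01,  0.1 ])) (array([-0.0096,  0.0022,  0.1575]), array([ 0.  , -0.01,  0.1 ]))
```

Request:
servo_tool([
  [[-0.01,0.002,0.02,0,0,0.1,0.73],[-0.01,0.002,0.02,0,0,0.1,0.73],[-0.01,0.002,0.05,0,0,0.1,0.73],[-0.01,0.002,0.07,0,0,0.1,0.73],[-0.01,0.002,0.09,0,0,0.1,0.73],[-0.01,0.002,0.105,0,0,0.1,0.73],[-0.01,0.002,0.105,0,0,0.1,0.73],[-0.01,0.002,0.105,0,0,0.1,0.73]],
])

```text
t: 4.08
eef_pos: [0.48, -0.3867, 0.0542]
tool_rot: [-0.0, 0.937, 0.35, -0.0]
contact_force: [0.4, -0.5, 0.7]
gripper_width: 0.732
grasp_force: 0.0
```

```bash
python3 - <<'E'
from h import *
st(); print(go([.4812,-.3859,.002],-49))
c=bot.read_camera('scene');cv2.imwrite('pics/s2.png',cv2.resize(c['img'][150:320,300:500],None,fx=3.5,fy=3.5,interpolation=2)[:,:,::-1])
E
```

```text
t 4.0833 p [ 0.48   -0.3867  0.0542] yawy -49.06 tilt -0.001 q [ 0.1   0.7   0.67  1.86 -0.6   0.79  0.24] F [ 0.4 -0.5  0.7] w 0.732 g 0.0
(array([0.0014, 0.0003, 0.0522]), array([-0.01,  0.01, -0.01]))
```

View pics/s2.png

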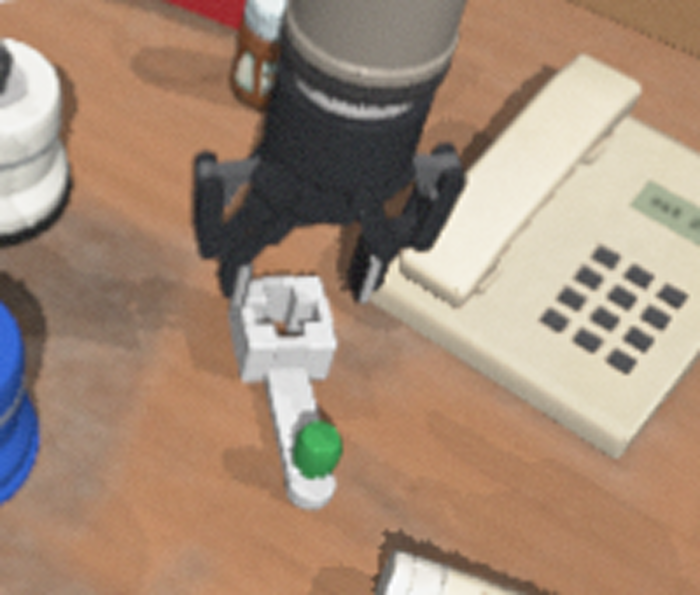

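The view shows the hub at crop (287,312), with the fingertips straddling it from slightly to the right. I'll check the centring by projection before descending.

```bash
python3 - <<'E'
from h import *
c=bot.read_camera('scene');o=bot.get_obs();p=o['eef_pos'];a=np.radians(-49);y=np.array([np.cos(a),np.sin(a),0]);x=np.array([-y[1],y[0],0])
f=lambda P:((proj(c,P)-[300,150])*3.5).round(0).tolist()
for dz in(.0,.006): print('tips inner/outer',f([p+y*s+[0,0,dz] for s in(-.045,-.031,.031,.045)]))
P=np.array([.484,-.3833,0])
print('hub top corners',f([P+x*i*.025+y*j*.025+[0,0,.034] for i,j in((1,1),(1,-1),(-1,-1),(-1,1))]),'knob',f([P-x*.092+[0,0,.045]]))
h=hsv(c);g=((h[...,0]>45)&(h[...,0]<80)&(h[...,1]>120)).astype('uint8');print(((np.array([b[1] for b in blobs(g)[0]])-[300,150])*3.5))
E
```

```text
tips inner/outer [[216.0, 300.0], [241.0, 299.0], [351.0, 295.0], [375.0, 294.0]]
tips inner/outer [[217.0, 293.0], [242.0, 293.0], [353.0, 288.0], [378.0, 287.0]]
hub top corners [[319.0, 278.0], [234.0, 281.0], [250.0, 351.0], [339.0, 347.0]] knob [[324.0, 439.0]]
[[-111.3   143.85]
 [-186.2   392.7 ]
 [ 315.7   448.  ]]
```

Projection agrees with the view to within about 1 mm, so I'm descending.

Request:
servo_tool([
  [[0.001,0,0.02,0,0,0,0.73],[0.001,0,0.035,0,0,0,0.73],[0.001,0,0.045,0,0,0,0.73],[0.001,0,0.052,0,0,0,0.73],[0.001,0,0.052,0,0,0,0.73],[0.001,0,0.052,0,0,0,0.73]],
])

```text
t: 4.68
eef_pos: [0.4807, -0.3863, 0.0022]
tool_rot: [-0.0, 0.937, 0.35, -0.0]
contact_force: [0.1, -0.6, -0.4]
gripper_width: 0.731
grasp_force: 0.0
```

Request:
servo_tool([
  [[0,0,0,0,0,0,0.5],[0,0,0,0,0,0,0.4],[0,0,0,0,0,0,0.4],[0,0,0,0,0,0,0.4],[0,0,0,0,0,0,0.4],[0,0,0,0,0,0,0.4]],
], grip_force=50)

```text
t: 5.18
eef_pos: [0.4814, -0.3868, 0.0031]
tool_rot: [0.001, 0.937, 0.35, 0.0]
contact_force: [-0.4, -0.4, 6.5]
gripper_width: 0.572
grasp_force: 53.1
```

```bash
python3 - <<'E'
from h import *
st()
E
```

```text
t 5.1833 p [ 0.4814 -0.3868  0.0031] yawy -49.07 tilt 0.002 q [ 0.14  0.77  0.61  1.87 -0.66  0.71  0.28] F [-0.4 -0.4  6.5] w 0.572 g 53.0714363604784
```

Request:
servo_tool([
  [[0,0,-0.02,0,0,0,0.4],[0,0,-0.045,0,0,0,0.4],[0,0,-0.07,0,0,0,0.4],[0,0,-0.1,0,0,0,0.4],[0,0,-0.13,0,0,0,0.4],[0,0,-0.165,0,0,0,0.4],[0,0,-0.165,0,0,0,0.4],[0,0,-0.165,0,0,0,0.4],[0,0,-0.165,0,0,0,0.4]],
])

```text
t: 5.93
eef_pos: [0.4806, -0.3851, 0.1663]
tool_rot: [-0.001, 0.937, 0.35, -0.0]
contact_force: [-0.3, 0.5, -2.1]
gripper_width: 0.576
grasp_force: 52.9
```

```bash
python3 - <<'E'
from h import *
st()
# hub centre relative to tcp along crank x: +0.004 expected; goal tool-y -110
a=np.radians(-20);off=np.array([np.cos(a),np.sin(a)])
for d in(.003,.005): print(go([*(np.array([.485,-.172])-d*off),.168],-110))
c=bot.read_camera('scene');h=hsv(c);g=((h[...,0]>45)&(h[...,0]<80)&(h[...,1]>120)).astype('uint8');print(blobs(g)[0])
E
```

```text
t 5.9333 p [ 0.4806 -0.3851  0.1663] yawy -49.03 tilt -0.002 q [ 0.01  0.56  0.79  1.8  -0.47  0.98  0.14] F [-0.3  0.5 -2.1] w 0.576 g 52.8889786452055
(array([ 0.1416, -0.1606, -0.0014]), array([-2.000e-02,  1.000e-02,  1.219e+01]))
(array([ 0.1406, -0.1624, -0.0014]), array([-2.000e-02,  1.000e-02,  1.219e+01]))
[(np.int32(199), array([268.4, 191.1]), array([256, 184,  26,  15], dtype=int32)), (np.int32(216), array([408.1, 221.4]), array([401, 213,  15,  18], dtype=int32)), (np.int32(332), array([246.7, 262.3]), array([232, 254,  31,  18], dtype=int32))]
```

Request:
servo_tool([
  [[0.141,-0.161,-0.02,0,0,12.2,0.4],[0.141,-0.161,-0.02,0,0,12.2,0.4],[0.141,-0.161,-0.02,0,0,12.2,0.4],[0.141,-0.161,-0.02,0,0,12.2,0.4],[0.141,-0.161,-0.02,0,0,12.2,0.4],[0.141,-0.161,-0.02,0,0,12.2,0.4],[0.141,-0.161,-0.02,0,0,12.2,0.4],[0.141,-0.161,-0.02,0,0,12.2,0.4],[0.141,-0.161,-0.02,0,0,12.2,0.4],[0.141,-0.161,-0.02,0,0,12.2,0.4],[0.141,-0.161,-0.02,0,0,12.2,0.4],[0.141,-0.161,-0.02,0,0,12.2,0.4],[0.141,-0.161,-0.02,0,0,12.2,0.4],[0.141,-0.161,-0.02,0,0,12.2,0.4]],
])

```text
t: 7.15
eef_pos: [0.4818, -0.1723, 0.1872]
tool_rot: [-0.0, 0.985, -0.174, -0.0]
contact_force: [-0.1, 0.6, -3.4]
gripper_width: 0.577
grasp_force: 53.3
```

```bash
python3 - <<'E'
from h import *
st()
a=np.radians(-20);off=np.array([np.cos(a),np.sin(a)])
print(go([*(np.array([.485,-.172])-.004*off),.145],-110))
c=bot.read_camera('scene');I=c['img'].copy()
h=hsv(c);g=((h[...,0]>45)&(h[...,0]<80)&(h[...,1]>120)).astype('uint8');print(blobs(g)[0])
# predicted hub corners & knob given tcp
o=bot.get_obs();p=o['eef_pos'];w=o['tool_rot'];M=R.from_quat([w[1],w[2],w[3],w[0]]).as_matrix();x=M[:,0];y=M[:,1]
b=p+x*.004+np.array([0,0,-.002])
print('knob',proj(c,b-x*.092+[0,0,.04]),'hub bottom corners',((proj(c,[b+x*i*.025+y*j*.025 for i,j in((1,1),(1,-1),(-1,-1),(-1,1))])-[220,90])*4).round())
cv2.imwrite('pics/s3.png',cv2.resize(I[90:240,220:380],None,fx=4,fy=4,interpolation=2)[:,:,::-1])
E
```

```text
t 7.15 p [ 0.4818 -0.1723  0.1872] yawy -110.03 tilt -0.0 q [-0.67  0.51  1.2   2.04 -0.58  0.99 -1.1 ] F [-0.1  0.6 -3.4] w 0.577 g 53.26251223683357
(array([-0.0011, -0.0014,  0.0422]), array([-0.  ,  0.  , -0.01]))
[(np.int32(164), array([259.4, 141.3]), array([254, 133,  12,  18], dtype=int32)), (np.int32(208), array([268.3, 191.1]), array([256, 184,  26,  15], dtype=int32)), (np.int32(332), array([246.7, 262.3]), array([232, 254,  31,  18], dtype=int32))]
knob [[258.54524033 137.92748927]] hub bottom corners [[392. 203.]
 [333. 147.]
 [248. 181.]
 [305. 239.]]
```

View pics/s3.png

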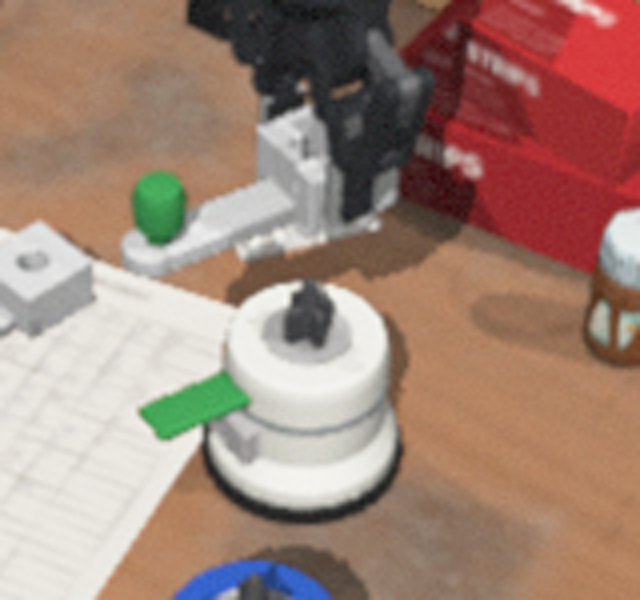

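The view shows the crank held level, its knob at crop (160,205) on the tab's side (tab at (195,405)), and the shaft at (308,315) below the hub. I'll make a small correction and go down to just above the nose.

Request:
servo_tool([
  [[-0.001,-0.001,0.02,0,0,0,0.4],[-0.001,-0.001,0.035,0,0,0,0.4],[-0.001,-0.001,0.044,0,0,0,0.4],[-0.001,-0.001,0.044,0,0,0,0.4],[-0.001,-0.001,0.044,0,0,0,0.4]],
])

```text
t: 7.62
eef_pos: [0.4812, -0.1712, 0.1434]
tool_rot: [0.0, 0.985, -0.174, -0.0]
contact_force: [0.1, 0.5, -1.9]
gripper_width: 0.579
grasp_force: 53.1
```

```bash
python3 - <<'E'
from h import *
st()
a=np.radians(-20);off=np.array([np.cos(a),np.sin(a)])
print(go([*(np.array([.485,-.172])-.004*off),.115],-110))
c=bot.read_camera('scene');print('disc scene',onz(c,(296.75,172.5),.09),'blue-free shaft tip',onz(c,(297.3,161.5),.128))
t=bot.read_camera('top');h=hsv(t);g=((h[...,0]>45)&(h[...,0]<80)&(h[...,1]>120)).astype('uint8');print([(b[0],b[1]) for b in blobs(g)[0]])
o=bot.get_obs();p=o['eef_pos'];w=o['tool_rot'];M=R.from_quat([w[1],w[2],w[3],w[0]]).as_matrix();x=M[:,0];b=p+x*.004
print('knob pred',proj(t,b-x*.092+[0,0,.043]),proj(c,b-x*.092+[0,0,.037]))
h=hsv(c);g=((h[...,0]>45)&(h[...,0]<80)&(h[...,1]>120)).astype('uint8');print([(b[0],b[1]) for b in blobs(g)[0]])
E
```

```text
t 7.6167 p [ 0.4812 -0.1712  0.1434] yawy -110.08 tilt 0.0 q [-0.61  0.56  1.11  2.08 -0.65  0.91 -1.05] F [ 0.1  0.5 -1.9] w 0.579 g 53.1162042170763
(array([-0.0002, -0.0005,  0.0284]), array([ 0.  ,  0.  , -0.02]))
disc scene [ 0.48653596 -0.16985943  0.09      ] blue-free shaft tip [ 0.480121   -0.17413747  0.128     ]
[(np.int32(134), array([246.4, 213. ])), (np.int32(387), array([299.7, 306.8]))]
knob pred [[245.84190378 214.49459181]] [[258.64668775 156.12007931]]
[(np.int32(141), array([259.2, 159. ])), (np.int32(208), array([268.3, 191.1])), (np.int32(333), array([246.7, 262.3]))]
```

Request:
servo_tool([
  [[0,0,0.01,0,0,0,0.4],[0,0,0.018,0,0,0,0.4],[0,0,0.025,0,0,0,0.4],[0,0,0.025,0,0,0,0.4]],
])

```text
t: 8.05
eef_pos: [0.4804, -0.1703, 0.1167]
tool_rot: [-0.0, 0.985, -0.174, -0.001]
contact_force: [-0.2, -1.0, -1.5]
gripper_width: 0.574
grasp_force: 53.2
```

```bash
python3 - <<'E'
from h import *
st()
E
```

```text
t 8.05 p [ 0.4804 -0.1703  0.1167] yawy -110.05 tilt 0.0 q [-0.57  0.59  1.06  2.09 -0.7   0.86 -1.01] F [-0.2 -1.  -1.5] w 0.574 g 53.21693234145641
```

Request:
servo_tool([
  [[0,0,0.006,0,0,0,0.4],[0,0,0.011,0,0,0,0.4],[0,0,0.016,0,0,0,0.4],[0,0,0.016,0,0,0,0.4]],
])

```text
t: 8.38
eef_pos: [0.4809, -0.1706, 0.1014]
tool_rot: [-0.0, 0.985, -0.174, -0.001]
contact_force: [-0.4, -0.1, -1.4]
gripper_width: 0.573
grasp_force: 53.2
```

```bash
python3 - <<'E'
from h import *
st()
E
```

```text
t 8.3833 p [ 0.4809 -0.1706  0.1014] yawy -110.06 tilt 0.0 q [-0.54  0.61  1.03  2.1  -0.73  0.84 -0.99] F [-0.4 -0.1 -1.4] w 0.573 g 53.22844661772251
```

Sliding freely on the ribs. Now for the last 8–10 mm, gently.

Request:
servo_tool([
  [[0,0,0.003,0,0,0,0.4],[0,0,0.006,0,0,0,0.4],[0,0,0.008,0,0,0,0.4],[0,0,0.009,0,0,0,0.4],[0,0,0.009,0,0,0,0.4]],
])

```text
t: 8.8
eef_pos: [0.4814, -0.1709, 0.0933]
tool_rot: [-0.0, 0.985, -0.174, 0.0]
contact_force: [-0.3, -0.5, -2.4]
gripper_width: 0.576
grasp_force: 53.3
```

```bash
python3 - <<'E'
from h import *
st()
E
```

```text
t 8.8 p [ 0.4814 -0.1709  0.0933] yawy -110.07 tilt -0.0 q [-0.53  0.62  1.01  2.11 -0.74  0.82 -0.98] F [-0.3 -0.5 -2.4] w 0.576 g 53.25293071568012
```

Request:
servo_tool([
  [[0,0,0.001,0,0,0,0.4],[0,0,0.002,0,0,0,0.4],[0,0,0.002,0,0,0,0.4],[0,0,0.002,0,0,0,0.4]],
])

```text
t: 9.13
eef_pos: [0.4815, -0.171, 0.0931]
tool_rot: [-0.001, 0.985, -0.174, 0.0]
contact_force: [-6.8, 5.7, 24.2]
gripper_width: 0.578
grasp_force: 56.2
```

Contact came at TCP z 0.0931, exactly as expected for a seated hub. I'll relax, open and lift.

Request:
servo_tool([
  [[0,0,-0.001,0,0,0,0.4],[0,0,-0.001,0,0,0,0.65],[0,0,-0.001,0,0,0,0.8],[0,0,-0.001,0,0,0,0.8],[0,0,-0.001,0,0,0,0.8],[0,0,-0.02,0,0,0,0.8],[0,0,-0.04,0,0,0,0.8],[0,0,-0.07,0,0,0,0.8],[0,0,-0.1,0,0,0,0.8],[0,0,-0.13,0,0,0,0.8],[0,0,-0.13,0,0,0,0.8]],
])

```text
t: 10.05
eef_pos: [0.4838, -0.1727, 0.2258]
tool_rot: [0.0, 0.985, -0.174, 0.004]
contact_force: [0.3, -0.9, -0.6]
gripper_width: 0.796
grasp_force: 0.0
```

```bash
python3 - <<'E'
from h import *
st()
c=bot.read_camera('scene')
h=hsv(c);g=((h[...,0]>45)&(h[...,0]<80)&(h[...,1]>120)).astype('uint8');print([(b[0],b[1]) for b in blobs(g)[0]])
G=np.array([.485,-.172,.09]);a=np.radians(-20);x=np.array([np.cos(a),np.sin(a),0]);y=np.array([-x[1],x[0],0])
print('pred hub bottom front corners',((proj(c,[G+x*i*.025+y*j*.025+[0,0,z] for i,j,z in((-1,1,0),(-1,-1,0),(1,-1,0),(-1,-1,.034))])-[220,90])*4.5).round().tolist())
cv2.imwrite('pics/s4.png',cv2.resize(c['img'][90:220,220:380],None,fx=4.5,fy=4.5,interpolation=2)[:,:,::-1])
E
```

```text
t 10.05 p [ 0.4838 -0.1727  0.2258] yawy -110.09 tilt -0.001 q [-0.74  0.47  1.27  2.   -0.52  1.05 -1.15] F [ 0.3 -0.9 -0.6] w 0.796 g 0.0
[(np.int32(122), array([259.8, 177.8])), (np.int32(117), array([269.7, 192.6])), (np.int32(333), array([246.7, 262.3]))]
pred hub bottom front corners [[273.0, 363.0], [332.0, 428.0], [422.0, 387.0], [335.0, 373.0]]
```

View pics/s4.png

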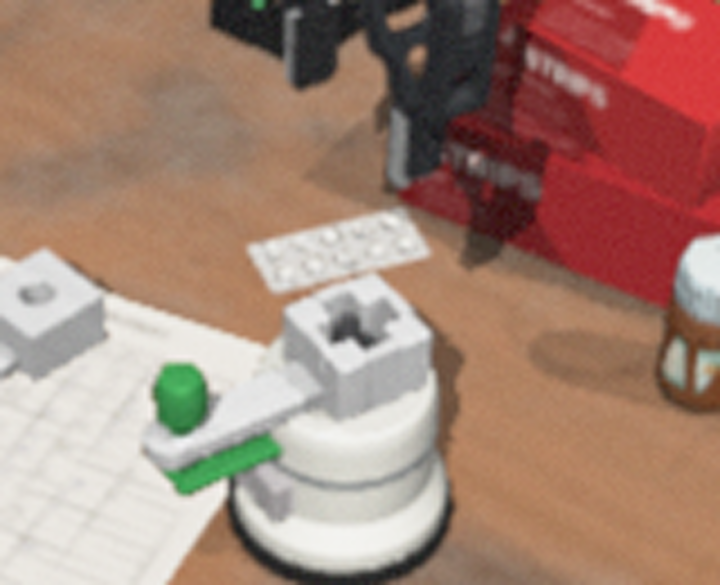

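The final view shows the hub flat on the grinder's top with its front corner at crop (338,418). The arm and green knob, at (182,398), lie over the green tab, and the gripper is clear. The orange crank is untouched.

```bash
python3 -c "
from station import bot
print(bot.hand_in())"
```

```text
the job is handed in; nothing more can be done
None
```

The green-knobbed crank is back on the white grinder: hub down on the top, knob over the green tab, gripper released and clear, orange crank not touched; I handed the job in at about 10 s.

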